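Skewer the trolley wheels out of the sprung trough

ROBOT

A 6-joint arm with a two-finger parallel gripper is mounted at the origin on the work surface. World frame = base frame: x ahead of the robot, y to its left, z up, the work surface at z = 0. Lengths are in m, angles in degrees, forces in N, time in s.
With the tool pointing down it reaches from about 0.325 to 0.85 m from the base axis. Payload 15.5 kg.
Tool frame: the origin (TCP) lies midway between the tips of the shut fingers; the grasp point (between the pads) lies 19 mm behind it; y points along the fingers, x is the direction in which the jaws open and shut, and the axes are right-handed (so a half turn about y gives the same grasp; the last joint's range is limited). The gripper opens to 91 mm and grips with 3 to 60 N. Pads are 32 mm wide; open, the fingers measure 118 mm over their backs; the gripper's body (76 mm by 178 mm) begins 60 mm behind the grasp point.
Start: joints at [-77.435, 28.281, 77.091, -0, 74.628, -5.472], TCP at [0.194, -0.594, 0.214] pointing down, gripper open.
Joint ranges: [-166.48, 166.48], [-47.26, 123.95], [12.59, 153.08], [-70.14, 250.14], [6.76, 159.57], [-176.63, 176.63]. Speed limits (degrees/s): [108.29, 108.29, 147.25, 172.46, 172.46, 172.46].

INTERFACE

Orientations are given as a 3x3 rotation matrix whose columns are the frame's x, y, z axes.
In Python, from bench import ctrl gives the robot as it stands. The module is installed in compiled form; this text tells all that it offers. Calls block until the motion is done:
- ctrl.goto(position, orientation): joint-space move of the TCP to a pose.
- ctrl.move_l(position, vel=0.15, ori=None, contact_N=None): straight line of the TCP; ori=None keeps the orientation; vel is the mean speed in m/s. With contact_N (N) it stops when the force on the tool has changed by that much, and returns True; else False.
- ctrl.movej(angles): joint-space move.
- ctrl.command_gripper(opening): opening from 0.0 (shut) to 1.0 (fully open); the grip force is fixed at half the most; returns when the fingers have stopped.
- ctrl.sleep(seconds).
- ctrl.ik(position, orientation): joint angles nearest the present ones, or None.
- ctrl.read_camera(name): name is "side" or "top"; returns the picture (400x640x3 uint8, blue, green, red); there is no depth.
- ctrl.camera_params(name): a dict with "fx", "fy", "cx", "cy" (pixels), "D" ([k1, k2, p1, p2, k3] as OpenCV has them; the pictures are not rectified), "pose" (4x4, takes a point from camera to world coordinates). Camera axes: x right, y up, looking along -z (the intrinsics and any distortion apply to the point x, -y, -z); pixel columns grow to the right and rows downward; lengths in m; the calibration is good to about 2 mm. A picture is of the moment at which its call begins. camera_params takes no time and is no camera call.
A pose or a line that the arm cannot do raises ctrl.MotionError and nothing moves.
- ctrl.sign_off(): hands the job in, once; it reports no verdict.
Readings, each from a call of its own:
- ctrl.current_t(): time.
- ctrl.current_q(): joint angles.
- ctrl.current_dq(): joint speeds.
- ctrl.current_effort(): joint torques, N m.
- ctrl.current_tool_pos(): TCP position.
- ctrl.current_eef_rot(): TCP orientation.
- ctrl.current_contact_force(): force on the tool from outside, world axes, zero at the start.
- ctrl.current_wrist_torque(): the same for the moment, N m.
- ctrl.current_grip_width(): opening from 0.0 (shut) to 1.0 (fully open).
Only numpy, scipy, OpenCV 4.12 (cv2) and the standard library are available. Lean on these libraries where they do the work, as an engineer would, in place of code of your own. Each camera call takes 0.05 s, during which the arm holds its last target. There are 200 camera calls.

TASK

Take the skewer from its cradle by the wooden handle, run its rod through all three wheels in the green trough and push on with the collar until the packed stack presses the red sprung follower in by about a centimetre (5 to 10 N), never past 16 mm. Lift the three wheels off together on the skewer, well clear of the trough, then lay it back in both notches of its cradle, the same way round as before, and let go. Drop no wheel, do not ram the trough, and leave the bottle, jug, can and lid alone.

Things in the scene. Friction and masses are not known exactly. Their poses are not given: they have to be found in the camera images.
- skewer: steel skewer, 255 mm, 85 g. Origin on the rod axis at the front face of the brass collar; x along the rod to the round tip, z up. Rod 10 mm thick from x = 0 to the tip at +115 mm; collar 36 mm across, x = -5 to 0; neck 10 mm thick, x = -70 to -5; wooden handle x = -140 to -70, 20 mm wide (y), 28 mm high (z). Starts level in the cradle, rod towards world +y within 0.25 rad. Balances 20 mm behind the collar.
- handle (a point): centre of the skewer's wooden handle, on the rod axis 105 mm behind the collar face; axes as the skewer's. Grip it firmly across y (20 mm wide), as the rod is nose-heavy, and keep the rod level so that the wheels stay on.
- trough: green V-trough fixed to the bench, 215 x 90 mm, walls 70 mm high, open along its top and at the entry end. Origin on the bench under the middle of the entry end; x level along the trough, the way the rod goes in; z up. The wheels' hole axis runs along y = 0, 75 mm above the bench. An end plate at x = 209 mm has a 20 mm wide open-topped slot.
- follower (a joint): how far (m) the red follower behind the wheels is pressed in, 0 at rest. Spring 700 N/m: 4.2 N at 6 mm, 11.9 N at 17 mm; at least 6 and at most 17 mm is wanted. Two pads 28 mm high with an open-topped 20 mm slot between, through which the rod passes. Where its face rests is not measured and differs: from x = 72 to 105 mm in the trough; it must be felt.
- wheel_a: wheel: grey-tyred ring 54 mm across, 16 mm thick, about 30 g, plain round through-hole 15 mm across; origin at its centre, x axis along the hole. Stands loose on edge in the trough, hole along the trough, 1 to 11 mm from the next; order a, b, c from the entry end. Hub: orange.
- wheel_b: wheel: grey-tyred ring 54 mm across, 16 mm thick, about 30 g, plain round through-hole 15 mm across; origin at its centre, x axis along the hole. Stands loose on edge in the trough, hole along the trough, 1 to 11 mm from the next; order a, b, c from the entry end. Hub: yellow.
- wheel_c: wheel: grey-tyred ring 54 mm across, 16 mm thick, about 30 g, plain round through-hole 15 mm across; origin at its centre, x axis along the hole. Stands loose on edge in the trough, hole along the trough, 1 to 11 mm from the next; order a, b, c from the entry end. Hub: blue.
- cradle: skewer cradle fixed to the bench: ash base 185 x 70 x 8 mm, two steel posts 10 mm thick topped by 90-degree V-notches (mouth 30 mm, lips 83 mm high). Origin on the bench, x along the rod direction, z up. Posts at x = -45 mm (takes the neck) and +88 mm (takes the rod near its tip). A seated skewer lies along x, axis 75 mm above the bench, y = 0, its collar face over the origin (within 14 mm).
- bottle: blue glass bottle, 68 mm across, 210 mm tall, standing; origin under its centre. Leave alone.
- jug: white plastic milk jug with blue screw cap, 85 x 85 mm and 198 mm tall, its handle reaching 67 mm to its -x side; origin under its centre. Leave alone.
- can: flattened red tin can, 112 x 74 x 14 mm, lying; origin under its centre. Leave alone.
- steel_lid: round steel lid, 100 mm across, 9 mm thick with a knob to 22 mm, lying; origin under its centre. Leave alone.

How it is judged (in metres and radians):
On the way, in this order (a step that is already met when the one before it is completed fails the run):
1. all three wheels are on the rod, packed against the collar, and press the follower back by more than 6 mm (x of wheel_a in the frame of skewer between 0.004 and 0.047 m and y of wheel_a in the frame of skewer between -0.007 and 0.007 m and z of wheel_a in the frame of skewer between -0.007 and 0.007 m and x of wheel_b in the frame of skewer between 0.004 and 0.047 m and y of wheel_b in the frame of skewer between -0.007 and 0.007 m and z of wheel_b in the frame of skewer between -0.007 and 0.007 m and x of wheel_c in the frame of skewer between 0.004 and 0.047 m and y of wheel_c in the frame of skewer between -0.007 and 0.007 m and z of wheel_c in the frame of skewer between -0.007 and 0.007 m and value of joint follower above 0.006 m), for 0.3 s.
2. all three wheels hang on the skewer, lifted more than 35 mm above their place in the trough (x of wheel_a in the frame of skewer between 0.004 and 0.07 m and y of wheel_a in the frame of skewer between -0.007 and 0.007 m and z of wheel_a in the frame of skewer between -0.007 and 0.007 m and x of wheel_b in the frame of skewer between 0.004 and 0.07 m and y of wheel_b in the frame of skewer between -0.007 and 0.007 m and z of wheel_b in the frame of skewer between -0.007 and 0.007 m and x of wheel_c in the frame of skewer between 0.004 and 0.07 m and y of wheel_c in the frame of skewer between -0.007 and 0.007 m and z of wheel_c in the frame of skewer between -0.007 and 0.007 m and height (world z) of each of wheel_a, wheel_b, wheel_c above 0.11 m), for 0.2 s.
At the end, for the whole second after the job is handed in: Skewer released and at rest in both cradle notches, same way round: collar face within 20 mm of the cradle origin along x and 6 mm across, axis 70 to 80 mm above the bench, within 0.06 rad of the cradle line, all three wheels on the rod within 75 mm of the collar (x of wheel_a in the frame of skewer between 0.004 and 0.075 m and y of wheel_a in the frame of skewer between -0.007 and 0.007 m and z of wheel_a in the frame of skewer between -0.007 and 0.007 m and x of wheel_b in the frame of skewer between 0.004 and 0.075 m and y of wheel_b in the frame of skewer between -0.007 and 0.007 m and z of wheel_b in the frame of skewer between -0.007 and 0.007 m and x of wheel_c in the frame of skewer between 0.004 and 0.075 m and y of wheel_c in the frame of skewer between -0.007 and 0.007 m and z of wheel_c in the frame of skewer between -0.007 and 0.007 m and x of skewer in the frame of cradle between -0.02 and 0.02 m and y of skewer in the frame of cradle between -0.006 and 0.006 m and z of skewer in the frame of cradle between 0.07 and 0.08 m and angle between the x axis of skewer and the x axis of cradle, either way round below 0.06 rad and contact force between skewer and the fingers below 0.05 N and linear speed of skewer below 0.02 m/s and linear speed of each of wheel_a, wheel_b, wheel_c below 0.03 m/s); the robot touches nothing.
It fails at once if the follower is pressed back by more than 17 mm (12 N) (value of joint follower above 0.017 m).
It fails at once if the skewer rams the trough with more than 15 N (contact force between skewer and trough above 15 N).
It fails at once if a wheel is dropped (height (world z) of any of wheel_a, wheel_b, wheel_c below 0.05 m).
It fails at once if the bottle, jug, can or lid is moved by more than 30 mm or tipped (distance of any of bottle, jug, can, steel_lid from where it was at the start of the episode above 0.03 m or angle between any of bottle, jug, can, steel_lid's own z axis and vertical above 0.5 rad).
It also fails if it takes over 72 s, if anything falls off the work surface, if the arm or the gripper's body presses on something with over 40 N, if the wrist force passes 120 N, or if a joint passes its speed limit or range.

## Working session

There is one attempt and no reset: what is moved stays moved. The work goes in short steps, each a Python script; the robot and the scene stay as the last script left them, time stands still between calls to the robot, and variables do not carry over. Pictures are saved under pics/ and viewed, about 8 in all and at most 12, crops included, and the job is handed in when it is done.

```bash
mkdir -p pics
python3 - <<'E'
from bench import ctrl
import cv2,numpy as np
np.set_printoptions(precision=4,suppress=True)
for n in("side","top"):
    cv2.imwrite(f"pics/{n}0.png",ctrl.read_camera(n)); p=ctrl.camera_params(n); print(n,{k:p[k] for k in p if k!='pose'}); print(np.array(p['pose']))
print(ctrl.current_t(),ctrl.current_eef_rot(),ctrl.current_grip_width())
E
```

```text
side {'fx': 365.221596203492, 'fy': 365.221596203492, 'cx': 318.9107490330574, 'cy': 197.7202157991987, 'D': array([-0.0521,  0.    ,  0.    ,  0.    ,  0.    ])}
[[-0.9046  0.2509 -0.3447  0.1805]
 [-0.426  -0.5625  0.7086  0.7377]
 [-0.0161  0.7878  0.6157  0.7566]
 [ 0.      0.      0.      1.    ]]
top {'fx': 486.8550085154019, 'fy': 486.8550085154019, 'cx': 329.84061505960625, 'cy': 199.85451607512806, 'D': array([-0.1203,  0.    ,  0.    ,  0.    ,  0.    ])}
[[ 0.0001  0.9929 -0.1186  0.3891]
 [-0.9998 -0.0021 -0.0183 -0.0326]
 [-0.0184  0.1186  0.9928  1.5317]
 [ 0.      0.      0.      1.    ]]
0.1 [[ 0.3096 -0.0003  0.9509]
 [-0.9509  0.0011  0.3096]
 [-0.0011 -1.      0.0001]] 1.0003606306036625
```

View pics/top0.png

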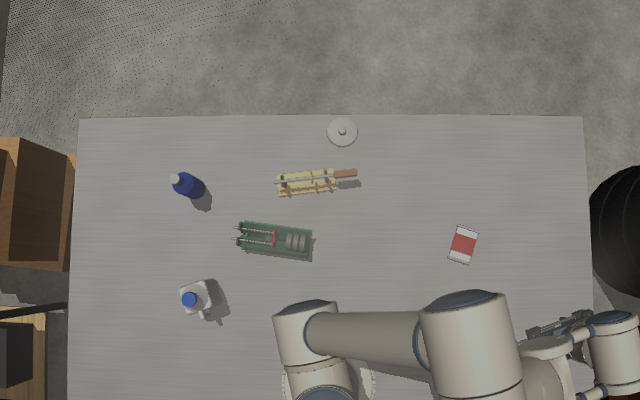

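View pics/side0.png

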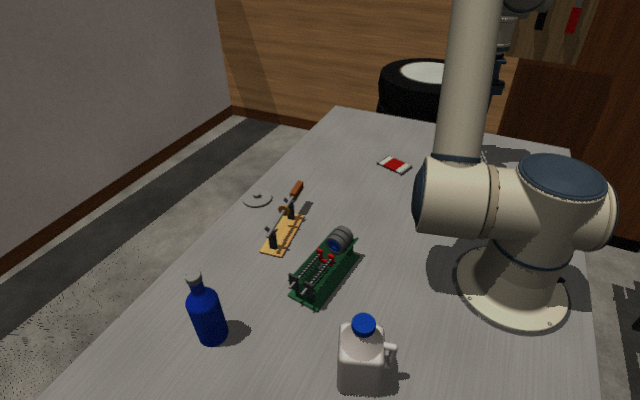

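The top view shows the skewer in its cradle at about (277–357, 170–195), rod pointing left (+y). The trough is at about (238–312, 220–260), with its entry to the right and the wheels near (295, 241). The side view shows the same layout. I'll enlarge both.

```bash
cat > h.py <<'E'
from bench import ctrl
import cv2,numpy as np
np.set_printoptions(precision=4,suppress=True)
F=np.diag([1.,-1,-1])
def cam(n):
    p=ctrl.camera_params(n); P=np.array(p['pose']); K=np.array([[p['fx'],0,p['cx']],[0,p['fy'],p['cy']],[0,0,1]])
    return K,np.array(p['D']),P[:3,:3]@F,P[:3,3]
def proj(n,X):
    K,D,R,c=cam(n); X=np.atleast_2d(X).astype(float)
    return cv2.projectPoints(X,cv2.Rodrigues(R.T)[0],-R.T@c,K,D)[0][:,0]
def onz(n,uv,z):
    K,D,R,c=cam(n); u=cv2.undistortPoints(np.array(uv,float).reshape(-1,1,2),K,D)[:,0]
    d=np.c_[u,np.ones(len(u))]@R.T
    return c+d*((z-c[2])/d[:,2])[:,None]
def crop(n,img,x,y,w,h,s):
    return cv2.resize(img[y:y+h,x:x+w],None,fx=s,fy=s,interpolation=cv2.INTER_CUBIC)
E
python3 - <<'E'
import cv2,numpy as np
from h import crop
t=cv2.imread('pics/top0.png');s=cv2.imread('pics/side0.png')
cv2.imwrite('pics/tc.png',crop(0,t,230,160,133,100,6))
cv2.imwrite('pics/sc.png',crop(0,s,250,175,120,100,6))
E
```

```text
(no output)
```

View pics/tc.png

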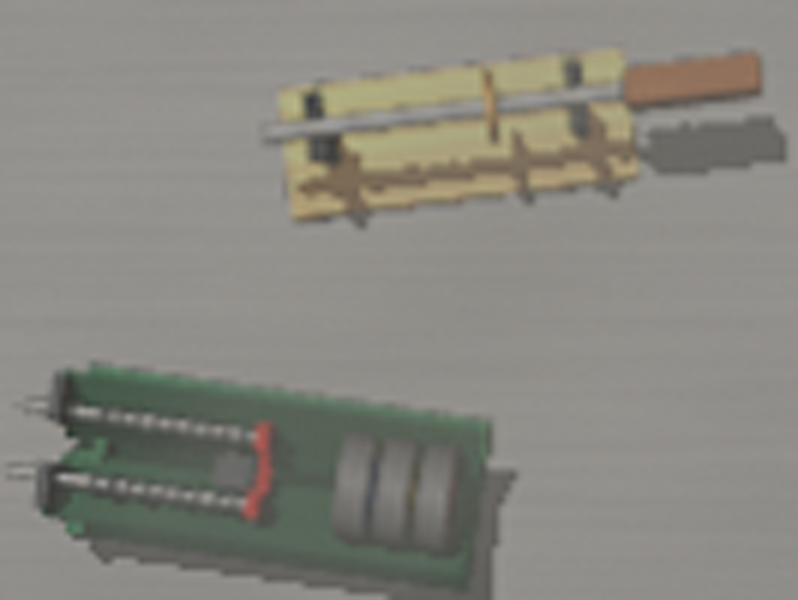

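View pics/sc.png

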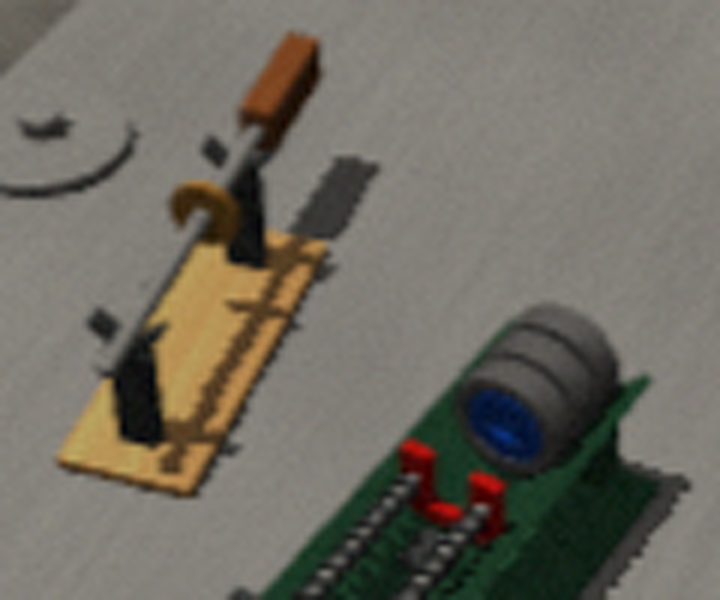

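Top crop: handle corners at (625,65), (757,53), (762,93) and (628,105), tip at (265,133), collar at (491,104), trough entry corners at (492,418) and (468,588), and wheels spanning u 335–460. Side crop: wheel_c's hub is at about (507,425). Next I fit the poses from these points.

```bash
cat > fit.py <<'E'
from h import *
from scipy.optimize import least_squares
def T(u): return [230+(u[0]+.5)/6-.5,160+(u[1]+.5)/6-.5]
def S(u): return [250+(u[0]+.5)/6-.5,175+(u[1]+.5)/6-.5]
def W(p,X):
    c,s=np.cos(p[2]),np.sin(p[2]); X=np.atleast_2d(X).astype(float)
    return np.c_[p[0]+c*X[:,0]-s*X[:,1],p[1]+s*X[:,0]+c*X[:,1],X[:,2]]
def fit(obs,p0):
    def r(p):
        out=[]
        for n,X,uv in obs:
            X=[p[3+int(v[1])]+float(v[2:]) if isinstance(v,str) else v for v in X]
            out.append((proj(n,W(p,X))[0]-uv))
        return np.array(out)
    s=least_squares(lambda p:r(p).ravel(),p0,loss='soft_l1',x_scale=.01)
    return s.x,r(s.x)
sk=[('top',(-.07,-.01,.089),T((625,65))),('top',(-.14,-.01,.089),T((757,53))),('top',(-.14,.01,.089),T((762,93))),('top',(-.07,.01,.089),T((628,105))),
 ('top',(.115,0,.075),T((263,133))),('top',(-.0025,0,.075),T((491,104))),
 ('side',(.115,0,.075),S((106,372))),('side',(0,0,.075),S((207,213)))]
tr=[('top',(0,-.045,.07),T((492,418))),('top',(0,.045,.07),T((468,588))),
 ('side',(0,.045,.07),S((650,378))),
 ('side',('p0+0.008',0,.075),S((506,426))),
 # stack: near end ridge of wheel a / far ridge of c (top generator)
 ('top',('p0+0.008',-.0,.102),T((340,487))),
 ('top',(.209,-.045,.07),T((93,365)))]
if __name__=='__main__':
    p,r=fit(sk,[.58,0,1.6]);print('skewer',p);print(r)
    p,r=fit(tr,[.4,.0,1.4,.06]);print('trough',p);print(r)
    print(onz('top',[T((258,425)),T((252,515)),T((68,412)),T((52,478)),T((457,497))],.1))
E
python3 fit.py
```

```text
skewer [0.6311 0.0514 1.6879]
[[-0.2703  0.4669]
 [ 0.838  -0.275 ]
 [ 0.8307 -0.4317]
 [ 0.0141  0.3166]
 [ 0.0451  0.4174]
 [ 0.4076  0.646 ]
 [-0.9149  0.561 ]
 [-1.01    0.6651]]
trough [0.4329 0.0541 1.4526 0.0592]
[[ 0.1379 -0.9212]
 [ 0.4819  0.5979]
 [ 2.9413  0.2624]
 [-0.2439  0.1926]
 [ 0.3505 -0.5812]
 [-1.6703 -0.2456]]
[[0.4696 0.1629 0.1   ]
 [0.4254 0.1653 0.1   ]
 [0.4759 0.2575 0.1   ]
 [0.4433 0.2648 0.1   ]
 [0.4344 0.0646 0.1   ]]
```

```bash
cat >> h.py <<'E'
def R(yaw,pitch=0):
    """tool orientation for skewer at yaw, nose-up pitch (rad)"""
    c,s,cp,sp=np.cos(yaw),np.sin(yaw),np.cos(pitch),np.sin(pitch)
    z=np.array([c*cp,s*cp,sp]); x=np.array([s,-c,0.]); y=np.cross(z,x)
    return np.c_[x,y,z]
def st(m=''):
    print(m,'t',round(ctrl.current_t(),2),'p',np.array(ctrl.current_tool_pos()),'F',np.array(ctrl.current_contact_force()),'M',np.array(ctrl.current_wrist_torque()),'g',round(ctrl.current_grip_width(),3))
E
python3 - <<'E'
from h import *; from fit import W
p=[.6311,.0514,1.6879]; o=R(p[2]); hc=W(p,(-.105,0,.056))[0]; print(hc,o)
ctrl.goto(hc+[0,0,.13],o); st('above')
ctrl.command_gripper(.5)
print(ctrl.move_l(hc,vel=.12,contact_N=4)); st('down')
ctrl.command_gripper(0.); st('grip')
ctrl.sleep(.2); st()
E
```

```text
[ 0.6434 -0.0529  0.056 ] [[ 0.9932  0.     -0.1168]
 [ 0.1168  0.      0.9932]
 [ 0.     -1.      0.    ]]
above t 2.6 p [ 0.6433 -0.0538  0.186 ] F [-0.5609 -0.1273 -0.1106] M [-0.022  -0.0914 -0.011 ] g 0.996
False
down t 4.66 p [ 0.6439 -0.053   0.0568] F [0.2951 0.8111 0.1717] M [-0.0205 -0.1123  0.0283] g 0.501
grip t 5.17 p [ 0.6437 -0.0529  0.0563] F [2.059  0.1061 1.708 ] M [ 0.2065 -0.3908 -0.1158] g 0.217
 t 5.37 p [ 0.6437 -0.0529  0.0562] F [ 1.4311 -0.7052  3.4445] M [ 0.287  -0.4786 -0.0784] g 0.221
```

Run:
```python
from h import *; from fit import W
hc=np.array([.6434,-.0529,.056])
ctrl.move_l(hc+[0,0,.1],vel=.1); st('up')
tr=[.4329,.0541,1.4526]; o=R(tr[2]); q=W(tr,(-.25,0,.056))[0]
ctrl.goto(q+[0,0,.1],o); st('over')
ctrl.move_l(q,vel=.12); ctrl.sleep(.2); st('pre'); print(np.array(ctrl.current_eef_rot()),o)
a,b=ctrl.read_camera('top'),ctrl.read_camera('side')
cv2.imwrite('pics/t1.png',a);cv2.imwrite('pics/s1.png',b)
print(proj('top',W(tr,[(-.03,0,.075),(-.145,0,.075)])),proj('side',W(tr,[(-.03,0,.075),(-.145,0,.075)])))
A=crop(0,a,235,200,133,85,6); B=crop(0,b,290,130,133,115,6)
cv2.imwrite('pics/t1c.png',A);cv2.imwrite('pics/s1c.png',B[:600])
```

```text
up t 6.52 p [ 0.643  -0.0528  0.1553] F [ 0.0667 -0.3482 -1.1289] M [-0.0453 -0.0814 -0.0409] g 0.215
over t 7.59 p [ 0.4046 -0.1943  0.1561] F [-0.2709 -1.2792 -1.2625] M [-0.1073 -0.025  -0.0084] g 0.215
pre t 8.78 p [ 0.4037 -0.1943  0.0565] F [-0.8039 -1.1225 -0.423 ] M [-0.063  -0.1293 -0.0172] g 0.221
[[ 0.993   0.0009  0.1178]
 [-0.1178 -0.0006  0.993 ]
 [ 0.001  -1.     -0.0005]] [[ 0.993   0.      0.1179]
 [-0.1179  0.      0.993 ]
 [ 0.     -1.      0.    ]]
[[319.7676 244.3652]
 [358.0662 248.8921]] [[351.3343 224.1618]
 [369.4943 201.8815]]
```

View pics/t1c.png

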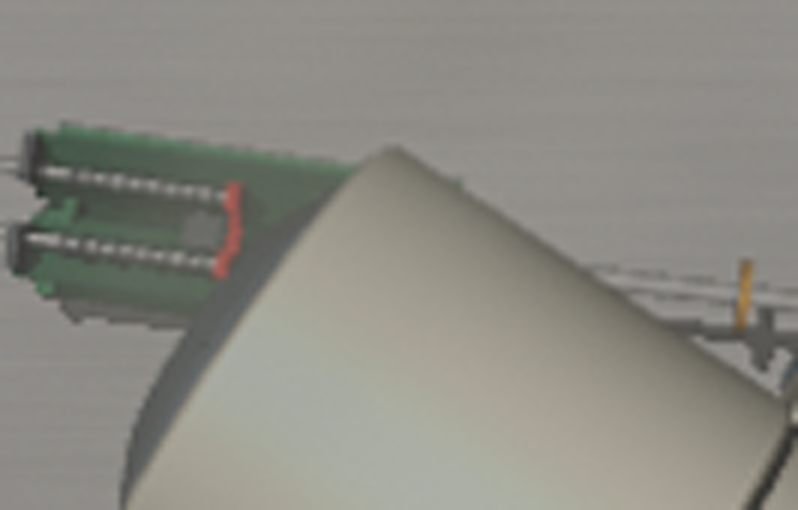

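View pics/s1c.png

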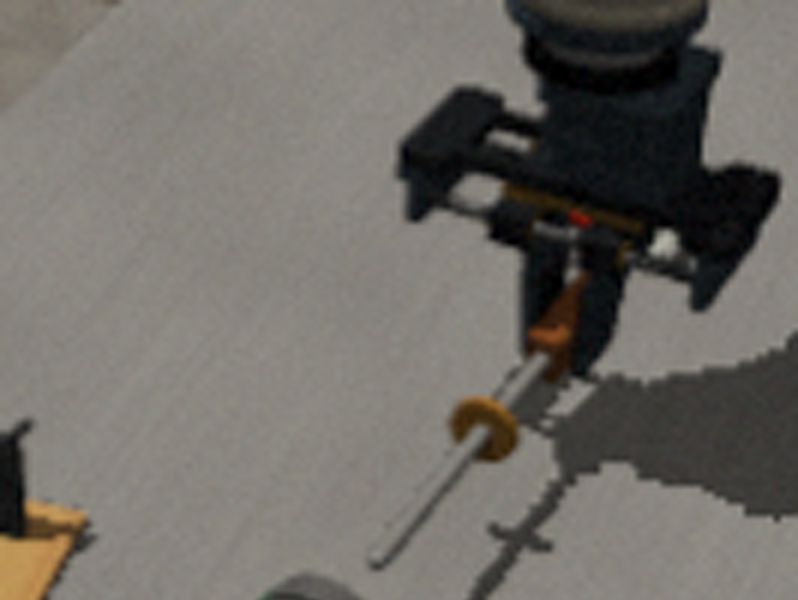

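The side crop shows the tip at (374,562) and the collar at (487,430), both matching prediction within the known side bias, so the rod is level. In the top crop the collar is at (745,295) and the arm hides the wheels. I'll refine the wheel axis by segmenting the first pictures and correcting for those biases.

Run:
```python
from h import *
t=cv2.imread('pics/top0.png').astype(float); s=cv2.imread('pics/side0.png').astype(float)
# top: greenness along the columns through the wheels
g=t[:,:,1]-.5*(t[:,:,2]+t[:,:,0])
def cross(f,th):  # first/last crossing below th around the centre
    c=len(f)//2; i=c
    while f[i]<th:i-=1
    a=i+(f[i]-th)/(f[i]-f[i+1]); i=c
    while f[i]<th:i+=1
    b=i-(f[i]-th)/(f[i]-f[i-1]); return a,b
pts=[]
for col in range(287,306):
    f=g[225:260,col]; 
    try:
        a,b=cross(f,6.); pts.append([col,(a+b)/2+225,b-a])
    except Exception as e: pass
pts=np.array(pts); print(pts.T)
ok=pts[np.abs(pts[:,2]-np.median(pts[:,2]))<1.5]
w=onz('top',ok[:,:2]+[.15,.25],.075); c=np.polyfit(w[:,1],w[:,0],1); print('slope,x at y=.05,.1',c,np.polyval(c,[.05,.1]),np.std(w[:,0]-np.polyval(c,w[:,1])))
# green walls centreline beyond follower
pts=[]
for col in range(246,312):
    m=np.where(g[215:262,col]>6)[0]
    pts.append([col,m.min()+215,m.max()+215])
print(np.array(pts)[::5].T)
# blue hub in side
b=s[:,:,0]-s[:,:,2]; m=np.zeros(b.shape); m[235:256,322:346]=(b[235:256,322:346]>25); v,u=np.nonzero(m); wt=b[v,u]; print('hub',u.mean(),v.mean(),len(u),u.min(),u.max(),v.min(),v.max())
hub=np.array([[(u.min()+u.max())/2,(v.min()+v.max())/2],[u.mean(),v.mean()]])+[-.95,.63]
print(onz('side',hub,.075), onz('side',hub,.073))
r=t[:,:,2]-t[:,:,1]; v,u=np.nonzero(r[215:262,262:282]>40); v+=215;u+=262; print('red',u.min(),u.max(),v.min(),v.max(),onz('top',[[u.max()+.5,(v.min()+v.max())/2]],.089))
```

```text
[[287.     288.     289.     290.     291.     292.     293.     294.
  295.     296.     297.     298.     299.     300.     301.     302.
  303.     304.     305.    ]
 [241.1182 240.8773 240.8333 240.9034 240.9444 241.081  241.8316 241.6333
  241.7864 241.8    241.8529 241.9232 242.125  242.8167 242.7083 242.7475
  242.819  242.8526 242.9596]
 [ 17.0364  18.8455  18.6     18.6639  18.5556  18.4696  16.8632  17.9333
   19.0273  18.8     18.5294  18.6242  18.4167  16.9667  18.0833  18.9495
   18.8381  18.6282  18.3808]]
slope,x at y=.05,.1 [0.1375 0.4232] [0.4301 0.4369] 0.0003597086507965943
[[246 251 256 261 266 271 276 281 286 291 296 301 306 311]
 [221 221 222 223 224 224 225 226 226 227 228 228 229 230]
 [249 249 250 251 251 252 253 253 254 255 255 257 257 235]]
hub 333.7156862745098 245.4313725490196 102 328 339 240 251
[[0.443  0.1232 0.075 ]
 [0.4426 0.1228 0.075 ]] [[0.4438 0.1214 0.073 ]
 [0.4434 0.1209 0.073 ]]
red 271 274 231 245 [[0.4477 0.1584 0.089 ]]
```

```bash
cat >> h.py <<'E'
YAW=np.pi/2-np.arctan(.132); D=np.array([np.cos(YAW),np.sin(YAW),0])
def H(ytip,z=.056,dx=0,yaw=YAW):  # TCP so that the rod tip is on the wheel axis at world y=ytip
    d=np.array([np.cos(yaw),np.sin(yaw),0]); t=np.array([.4378+.132*(ytip-.1)+dx,ytip,z]); return t-.22*d
E
python3 - <<'E'
from h import *
ctrl.move_l(H(.03),vel=.1,ori=R(YAW)); ctrl.sleep(.2); st('al')
print(ctrl.move_l(H(.14),vel=.04,contact_N=2.5)); st('in'); print(np.array(ctrl.current_tool_pos())+.22*D)
b=ctrl.read_camera('side'); a=ctrl.read_camera('top')
cv2.imwrite('pics/s2.png',b);cv2.imwrite('pics/t2.png',a)
cv2.imwrite('pics/s2c.png',crop(0,b,285,170,100,75,8))
E
```

```text
al t 9.32 p [ 0.3999 -0.1883  0.056 ] F [-0.5537  0.3735 -1.3197] M [-0.0756 -0.0951  0.0095] g 0.214
False
in t 12.25 p [ 0.4143 -0.0782  0.056 ] F [-0.748  -0.7488 -0.8056] M [-0.1151 -0.048  -0.0189] g 0.217
[0.4431 0.1399 0.056 ]
```

View pics/s2c.png

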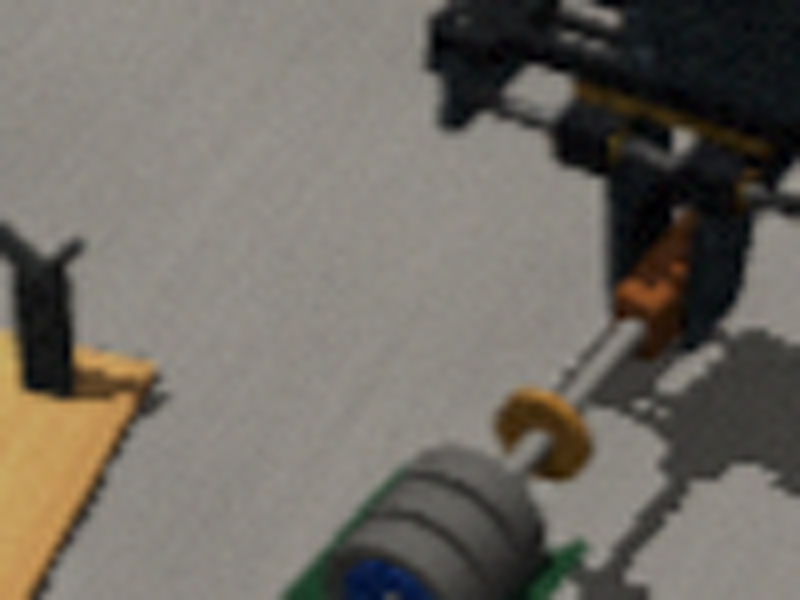

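The rod has entered the wheels: its tip shows in the blue hub at (390,597), with no contact felt. I'll advance until just before the collar touches and check.

Run:
```python
from h import *
print(ctrl.move_l(H(.175),vel=.04,contact_N=2.5)); st('in')
b=ctrl.read_camera('side')
cv2.imwrite('pics/s3.png',b);cv2.imwrite('pics/s3c.png',crop(0,b,290,210,80,70,8))
```

```text
False
in t 13.38 p [ 0.4189 -0.0432  0.056 ] F [-0.5389 -0.8133 -1.026 ] M [-0.1071 -0.0986  0.0071] g 0.219
```

View pics/s3c.png

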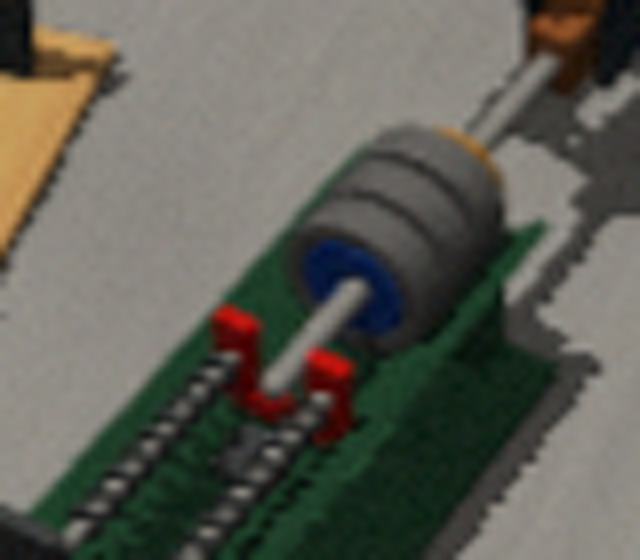

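The rod is clean through all three wheels and its tip (275,385) lies between the red pads. Next I push in small steps, projecting the averaged force onto the rod direction.

```bash
cat >> h.py <<'E'
def favg(n=8):
    f=[]
    for _ in range(n): f.append(np.array(ctrl.current_contact_force())); ctrl.sleep(.03)
    return np.mean(f,0)
def ytip(): return ctrl.current_tool_pos()[1]+.22*D[1]
E
python3 - <<'E'
from h import *
f0=favg(); print('f0',f0)
ctrl.move_l(H(.195),vel=.04,contact_N=3); f1=favg(); print('f1',f1,(f1-f0)@D)
y=.195
while y<.262:
    y+=.004
    hit=ctrl.move_l(H(y),vel=.03,contact_N=5); f=favg(6); a=-(f-f0)@D
    print(round(y,4),round(ytip(),4),hit,f,round(a,2))
    if a>2.2: break
st()
E
```

```text
f0 [ 0.4394 -0.0141 -1.0637]
f1 [ 0.1879  0.0631 -0.9631] 0.04362009882035967
0.199 0.199 False [ 0.0715  0.2129 -1.0546] -0.18
0.203 0.203 False [-0.058  -0.114  -1.2976] 0.16
0.207 0.207 False [ 0.1052  0.0538 -0.6427] -0.02
0.211 0.211 False [ 0.0332  0.0642 -0.9777] -0.02
0.215 0.215 False [ 0.3541  0.0427 -0.9142] -0.05
0.219 0.219 False [ 0.0631 -0.1748 -0.5412] 0.21
0.223 0.223 False [-0.2187 -0.0279 -0.8202] 0.1
0.227 0.227 False [ 0.2001  0.1315 -0.965 ] -0.11
0.231 0.231 False [-0.3897 -1.5148 -0.9289] 1.6
0.235 0.2349 False [-1.2362 -4.0621 -0.5675] 4.23
 t 19.46 p [0.4267 0.0168 0.056 ] F [-1.0108 -4.3745 -0.6615] M [-0.7341  0.058   0.0409] g 0.217
```

Run:
```python
from h import *
for y in (.237,.2392):
    ctrl.move_l(H(y),vel=.02); f=favg(8); print(y,ytip(),f)
ctrl.sleep(.5); st()
b=ctrl.read_camera('side')
cv2.imwrite('pics/s4.png',b);cv2.imwrite('pics/s4c.png',crop(0,b,280,200,90,80,8))
```

```text
0.237 0.2368848917796758 [-1.4081 -5.403  -0.5492]
0.2392 0.23800081255522781 [ -3.3439 -24.1172   1.8007]
 t 21.0 p [0.4273 0.0199 0.0561] F [ -3.6577 -24.1918   1.7903] M [-4.1505  0.4961 -0.1578] g 0.217
```

View pics/s4c.png

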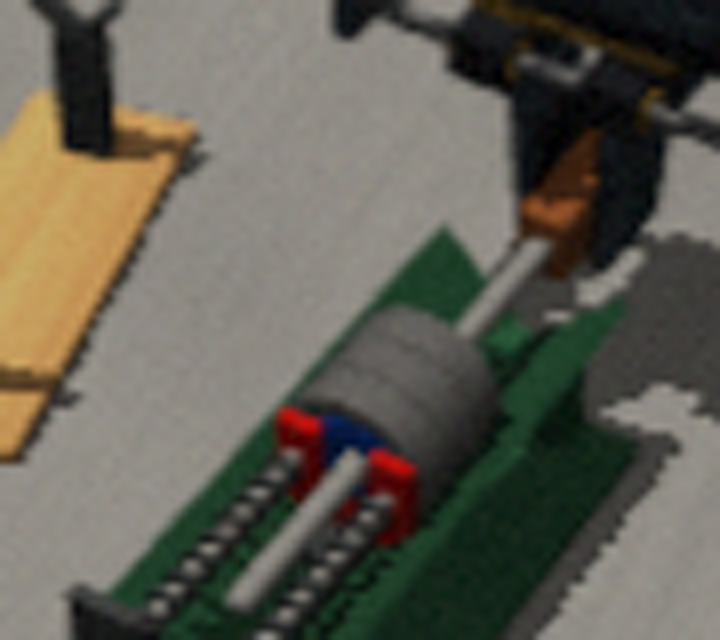

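The push to 8–9 mm worked: packed stack, rod between the pads at (240,605), handle front level with the entry end at about (542,259). However, the force jumped to 24 N over the last millimetre. The moment arm puts that extra load about 20 mm below the rod, so the fingertips are touching the trough's entry edge, not the follower. I'll back off, hold briefly at about 8 mm, retract and lift.

Run:
```python
from h import *
ctrl.move_l(H(.2366),vel=.02); f=favg(12); print(ytip(),f); ctrl.sleep(.15)
ctrl.move_l(H(.2265),vel=.03); print('back',favg(6))
p=H(.2265)
print(ctrl.move_l(p+[0,0,.012],vel=.03,contact_N=8)); st('12mm')
ctrl.move_l(p+[0,0,.02],vel=.05,ori=R(YAW,np.radians(3)))
print(ctrl.move_l(p+[0,0,.11],vel=.08,contact_N=8)); ctrl.sleep(.4); st('up')
b=ctrl.read_camera('side');a=ctrl.read_camera('top')
cv2.imwrite('pics/s5.png',b);cv2.imwrite('pics/t5.png',a)
cv2.imwrite('pics/s5c.png',crop(0,b,270,140,120,100,6))
```

```text
0.2363855689695932 [-0.7184 -6.8515 -1.9476]
back [-0.3186  0.27   -1.2474]
False
12mm t 23.12 p [0.4258 0.0084 0.0682] F [ 0.5916 -0.1538 -1.0946] M [-0.2284 -0.0604 -0.0184] g 0.215
False
up t 25.11 p [0.4257 0.0084 0.1659] F [-0.1217 -0.2399 -2.2573] M [-0.197  -0.0089 -0.0055] g 0.22
```

View pics/s5c.png

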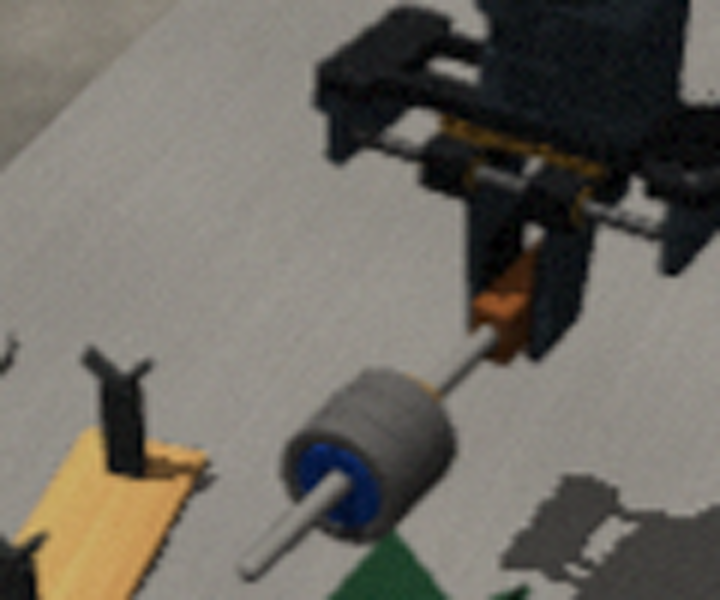

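All three wheels hang packed against the collar; the rod tip is at (248,572). Back to the cradle.

Run:
```python
from h import *
hc=np.array([.6434,-.0529,.056]); y=1.6879
ctrl.move_l(hc+[0,0,.11],vel=.1,ori=R(y,np.radians(3)))
ctrl.move_l(hc+[0,0,.025],vel=.06)
ctrl.move_l(hc+[0,0,.012],vel=.04,ori=R(y,np.radians(.3))); ctrl.sleep(.2); f0=favg(); st('above')
print(ctrl.move_l(hc+[0,0,.0005],vel=.02,contact_N=3)); f=favg(); print(f0,f); st('low')
b=ctrl.read_camera('side');a=ctrl.read_camera('top')
cv2.imwrite('pics/s6.png',b);cv2.imwrite('pics/t6.png',a)
A=crop(0,a,265,155,100,50,6);B=crop(0,b,250,165,100,50,6)
cv2.imwrite('pics/c6.png',np.vstack([A,B]))
```

```text
above t 30.12 p [ 0.6434 -0.053   0.0681] F [-0.4434 -0.0315 -2.1677] M [-0.247  -0.0869 -0.0174] g 0.218
True
[-0.0957 -0.1941 -1.9651] [2.1947 0.0085 4.8822]
low t 30.98 p [ 0.6433 -0.0528  0.056 ] F [2.0634 0.748  5.1522] M [ 0.2423 -0.574  -0.0867] g 0.221
```

View pics/c6.png

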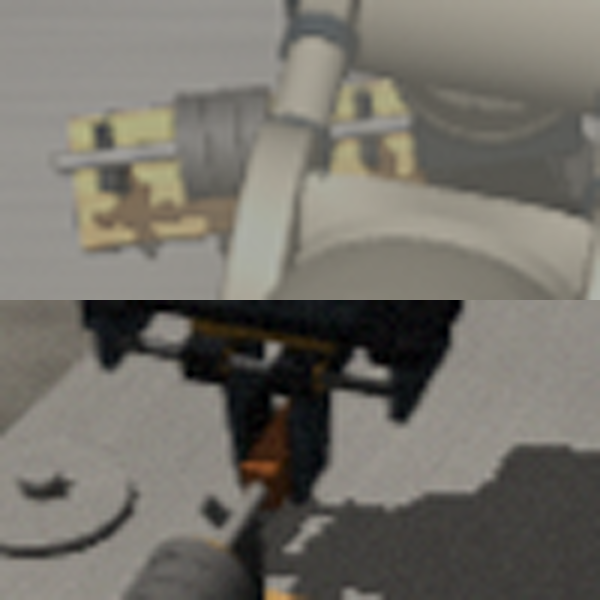

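The rod lies in both notches with its tip at the original pixel (about 273, 182). Height and contact force match the seated state. I'll release and retreat.

Run:
```python
from h import *
ctrl.command_gripper(.5); ctrl.sleep(.3); st('open')
p=np.array(ctrl.current_tool_pos())
ctrl.move_l(p+[0,0,.15],vel=.1); st('up')
ctrl.goto([.45,-.35,.25],R(1.6879)); ctrl.sleep(.5); st('away')
b=ctrl.read_camera('side');a=ctrl.read_camera('top')
A=crop(0,a,265,155,110,50,6);B=crop(0,b,240,170,110,50,6)
cv2.imwrite('pics/c7.png',np.vstack([A,B]))
```

```text
open t 31.96 p [ 0.6427 -0.0528  0.0557] F [0.5045 0.0104 0.4968] M [-0.0065 -0.1362 -0.0363] g 0.503
up t 33.61 p [ 0.6424 -0.0527  0.2051] F [ 0.1783 -0.0563 -0.2501] M [-0.0287 -0.0832  0.0097] g 0.495
away t 35.45 p [ 0.4501 -0.3499  0.25  ] F [ 0.2362 -0.5894 -0.6363] M [ 0.0072 -0.1266 -0.0287] g 0.499
```

View pics/c7.png

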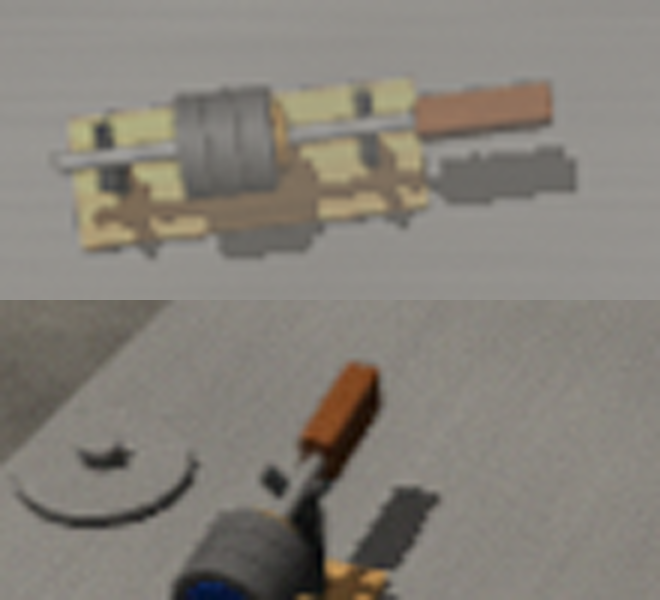

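The skewer rests in both notches: tip at (52,160), handle at (415–552, 85–135), all three wheels packed on the collar at u 175–285, robot clear. Handing in.

```bash
python3 -c "
from bench import ctrl
ctrl.sign_off()"
```

```text
the job is handed in; nothing more can be done
```

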